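# Put the folded spectacles away in their hard case

### The job

The folded spectacles were left on the sloping document holder: put them away in their hard case. Open the case wide, handle the spectacles gently (a light grip, no knocks, no dropping) and set them down right way up inside, then shut the lid completely. Leave everything else on the desk where it stands.

Things in the scene. Friction and masses are not known exactly. Their poses are not given: they have to be found in the camera images.
- spectacles: Folded black spectacles, 140 wide (y), 30 deep (x -16..+14), 42 high, square on the holder's slope. Origin: centre of underside; z up through them, front faces -x. At the middle (y within 11) flat front at x=-16; bridge z 29-36; folded arms, back at x=+8, z 31-38: pinch there across x, 24 mm. 45 g. A 20 N grip holds; over 35 N on each finger, or 30 N against the case, breaks them.
- case: Hard dark spectacle case, 158 (y) x 58 (x) x 52 high when shut, fixed to the desk. Origin: centre of underside, x to the hinge side, z up. Lower half 26 high: inner floor at z=3, inside 153 x 53, walls 2.5, rim at z=26. The lid is as deep, hinged along the far rim (line x=+29, z=26).
- lid (a joint): Angle of the case's lid: 0 shut, 2.1 its stop, wide open; starts ajar at 0.45 to 0.85. Stiff hinge (about 0.6 N at the front edge, plus the lid's 50 g): it stays where left. Shut, the lid spans x -29..+29, z 26..52; its front lower edge, 58 from the hinge line, rises as it opens. Inside it is 23 deep.
- doc_stand: Dark steel document holder with a sheet of paper, fixed. Board 210 wide, 135 long, rising 25 degrees along its +x. Origin: on the desk under the middle of the lips; board face 12 above there. Two upturned lips, 20 high, 30 wide, at y +-50, stop the front of the spectacles from sliding down; between and in front of the lips it is free.
- bottle: Clear water bottle, 65 across, 211 tall, standing between the holder and the case; bystander. Origin: centre of underside.
- stapler: Pink stapler, 124 x 34 x 42, near the robot in the middle; bystander. Origin: centre of underside.
- mint_tube: White tube of mints, 38 across, 97 tall, behind the bottle; bystander. Origin: centre of underside.
- mouse: White computer mouse, 112 x 62 x 38, front left; bystander. Origin: centre of underside.
- coffee_tin: Food tin, 75 across, 58 tall, on the right; bystander. Origin: centre of underside.
- hole_punch: Dark hole punch, 148 x 84 x 70, front right; bystander. Origin: centre of underside.

How it is judged:
By the outcome, as a careful person would: the job done as asked, in the order asked, and still so for the second after the job is handed in, with the robot touching nothing.
It also fails if it takes over 69 s, if anything falls off the work surface, if the arm or the gripper's body presses on something with over 40 N, if the wrist force passes 120 N, or if a joint passes its speed limit or range.

### The arm

A 7-joint arm with a two-finger parallel gripper is mounted at the origin on a cart in front of the work surface, level with it; the furniture and walls round the work are solid. World frame = base frame: x ahead of the robot, y to its left, z up, the work surface at z = 0. Lengths are in m, angles in rad, forces in N, time in s.
With the tool pointing down it reaches from about 0.35 to 0.9 m from the base axis. Payload 19.9 kg.
Tool frame: the origin (TCP) lies between the finger pads; the fingertips stand 17 mm ahead of it and the grasp point (between the pads) lies 2 mm behind it (arm.nose_length is the distance from the TCP to the fingertips, in m); z points along the fingers, y is the line along which they close (so a half turn about z gives the same grasp; the last joint's range is limited). The gripper opens to 85 mm and grips with 20 to 120 N. Pads are 22 mm wide; open, the fingers measure 114 mm over their backs; the gripper's body (76 mm by 85 mm) begins 54 mm behind the grasp point. The pads swing forward as they close: fully open they stand 13 mm farther back than shut.
Start: joints at [1.141, 0.417, -0.01, 1.614, 0.005, 1.111, -0.053], TCP at [0.237, -0.578, 0.248] pointing down, gripper open.
Joint ranges: [-2.81, 2.81], [-0.39, 2.02], [-1.27, 1.25], [0.06, 2.57], [-1.19, 4.33], [0.19, 2], [-2.82, 2.82]. Speed limits (rad/s): [1.89, 1.89, 2.39, 2.39, 3.01, 3.01, 3.01].

### API

Orientations are given as a 3x3 rotation matrix whose columns are the frame's x, y, z axes.
In Python, from station import arm gives the robot as it stands.
- The arm moves only by the tool play_rows, never from a script. Its argument "steps" is a list of rows, each a list of 2 entries, a list of its own where there are three numbers: the shift along the tool's x, y, z each as a share of 250 mm, from -1 to 1, then the turn, a rotation vector about the tool's x, y, z each as a share of 120 degrees, from -1 to 1. In form: [[[tx, ty, tz], [wx, wy, wz]], ...]. A call has 1 to 20 rows; each row is the pose to reach, as a shift and turn from the pose commanded when the call began, along the tool's axes at that moment; what a row does not reach only later rows make up. A row lasts 1/10 s, in which the tool goes at most 50 mm and 8.59 degrees, less where a joint would pass 70% of its speed; a pose out of reach is approached as far as the arm can. A call with a number of a shift or a turn outside -1 to 1 is refused whole. A call with a gripper value outside its range is refused whole. "jaw" is the opening, from 0 (shut) to 1 (fully open), set as the call begins (left out, the last holds). The fingers move at their own pace and stop on an object; the grip force is fixed at half the most. Time passes only in rows, so rows that repeat a pose let the fingers close. It gives the time, the measured TCP pose, the force, the opening and the grip force at its end, in the units of the state.
- arm.read_state(): the state, without advancing time (a new reading comes with each control period).
- arm.camera(name): name is "scene" or "top"; returns the picture (400x640x3 uint8, red, green, blue); there is no depth.
- arm.camera_model(name): a dict with "K" (3x3 intrinsics, pixels), "rvec" (rotation vector, rad) and "tvec" (3), from world to camera coordinates, as OpenCV has them. Camera axes: x right, y down, z forward; pixel columns grow to the right and rows downward; lengths in m; the calibration is good to about 2 mm. A picture is of the moment at which its call begins. camera_model takes no time and is no camera call.
- arm.close_job(): hands the job in; it is judged then, once.
The state is a dict: "clock": time; "joints": joint angles; "joint_velocities": joint speeds; "joint_torque": joint torques, N m; "tcp_pos": TCP position; "tool_rot": TCP orientation; "wrist_force": force on the tool from outside, world axes, zero at the start; "wrist_torque": the same for the moment, N m; "grip_width": opening from 0.0 (shut) to 1.0 (fully open); "finger_force": force on a finger pad.
Only numpy, scipy, OpenCV 4.12 (cv2) and the standard library are available. Lean on these libraries where they do the work, as an engineer would, in place of code of your own. Each camera call takes 0.05 s, during which the arm holds its last target. There are 200 camera calls.

## Working session

There is one attempt and no reset: what is moved stays moved. The work goes in short steps, Python scripts to look and compute and a tool call to move; the robot and the scene stay as the last step left them, time stands still between calls to the robot, and variables do not carry over. Pictures are saved under pics/ and viewed, at most 14 in all, crops included, and the job is handed in when it is done.

Besides the shell and the picture viewer there is one more tool, called after "Request:" as a command line: name --argument value ..., lists and objects as JSON in quotes. play_rows: Moves the arm, as the interface text tells. Shift numbers are shares of 250 mm and turn numbers shares of 120 degrees, none past 1 either way. Its arguments: {"type":"object","properties":{"steps":{"type":"array"},"jaw":{"type":"number"}},"required":["steps"]}

```bash
mkdir -p pics; ls; python3 - <<'E'
from station import arm
import cv2
for n in ("scene","top"):
    im=arm.camera(n); cv2.imwrite(f"pics/{n}0.png",im[:,:,::-1])
    m=arm.camera_model(n); print(n,m)
s=arm.read_state(); print(s)
E
```

```text
pics
scene {'K': array([[425.61936926,   0.        , 319.51329888],
       [  0.        , 425.61936926, 203.25985002],
       [  0.        ,   0.        ,   1.        ]]), 'rvec': array([ 0.58261339, -2.6801293 ,  1.11251037]), 'tvec': array([0.45041549, 0.26372553, 1.0858331 ])}
top {'K': array([[393.72116829,   0.        , 313.38685355],
       [  0.        , 393.72116829, 201.31251226],
       [  0.        ,   0.        ,   1.        ]]), 'rvec': array([ 2.12043055, -2.10156642,  0.21972327]), 'tvec': array([-0.10359069,  0.53380517,  1.09132475])}
{'clock': 0.1, 'joints': array([ 1.1405115 ,  0.41791498, -0.01031978,  1.61406347,  0.00470832,
        1.1107015 , -0.05298766]), 'joint_velocities': array([-2.34174752e-03, -2.07628573e-04,  5.44976339e-04, -2.63066043e-03,
        7.07306323e-05,  1.39483045e-03,  1.52534920e-03]), 'joint_torque': array([ 5.22484297e-04, -8.65824938e+01,  6.80623781e-01, -4.35637450e+01,
        1.94247288e-02,  5.00867085e-03,  1.17967061e-04]), 'tcp_pos': array([ 0.23681365, -0.57810558,  0.24774354]), 'tool_rot': array([[ 9.25355508e-01,  3.79100189e-01, -4.80082632e-04],
       [ 3.79100484e-01, -9.25355025e-01,  9.49042098e-04],
       [-8.44648370e-05, -1.06020089e-03, -9.99999434e-01]]), 'wrist_force': array([-0.14571721, -0.63835996,  0.78488638]), 'wrist_torque': array([0.02822291, 0.00297505, 0.02817559]), 'finger_force': 0.0, 'grip_width': 0.9992940099740588}
```

View pics/scene0.png

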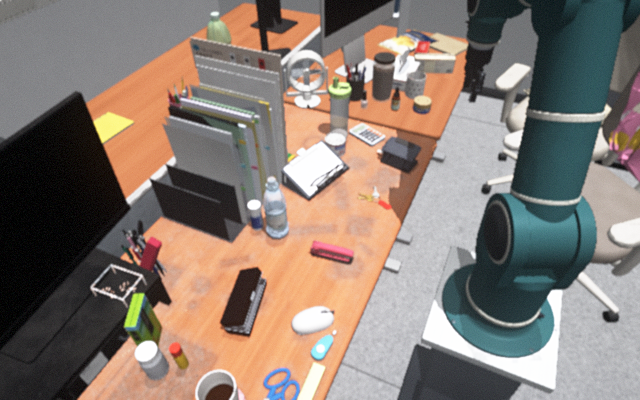

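View pics/top0.png

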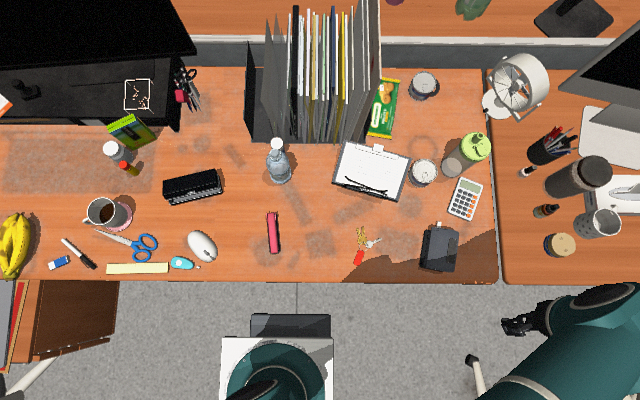

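The scene view shows the case around (243,300) with its lid ajar and the holder around (314,168). In the top view the case is around (193,186), and the holder is around (371,170) with the spectacles near (367,188). I'll zoom in on both.

```bash
python3 - <<'E'
import cv2,numpy as np
def crop(n,x,y,w,h,s):
    im=cv2.imread(f"pics/{n}0.png")[y:y+h,x:x+w]
    im=cv2.resize(im,None,fx=s,fy=s,interpolation=cv2.INTER_CUBIC)
    for k in range(0,w,10):
        if (x+k)%10==0: cv2.putText(im,str(x+k),(k*s,8),0,.3,(0,255,255),1); cv2.line(im,(k*s,10),(k*s,14),(0,255,255),1)
    for k in range(0,h,10): cv2.putText(im,str(y+k),(0,k*s+4),0,.3,(0,255,255),1)
    return im
a=crop("top",150,155,80,60,5);b=crop("top",330,145,80,60,5);c=crop("scene",205,260,80,80,5)[:400];d=crop("scene",275,135,80,80,5)
# a,b 400x300
out=np.vstack([np.hstack([a,b]),np.hstack([c[:300+50][50:],d[:300]])])
out=np.vstack([np.hstack([a,b]),np.hstack([crop("scene",205,262,80,60,5)*0+crop("scene",205,270,80,60,5),crop("scene",275,140,80,60,5)])])
cv2.imwrite("pics/z0.png",out)
E
```

```text
(no output)
```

View pics/z0.png

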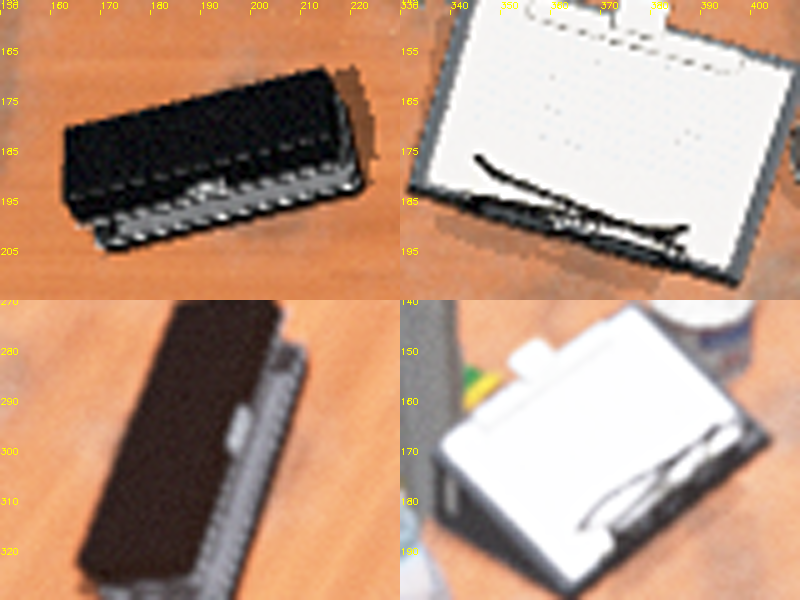

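The zoom shows the board's front corners in the top view at about (332,183) and (397,202). Its scene corners are near (310,199), (349,167) and (323,141). The case's front rim in the top view runs from (171,205) to (222,192). Next I'll triangulate these and fit the edges.

```bash
cat > h.py <<'E'
import cv2,numpy as np
from station import arm
M={n:arm.camera_model(n) for n in("scene","top")}
def ray(n,p):
    m=M[n];R=cv2.Rodrigues(m["rvec"])[0];d=R.T@np.linalg.inv(m["K"])@[p[0],p[1],1.];return -R.T@m["tvec"],d/np.linalg.norm(d)
def onz(n,p,z):
    c,d=ray(n,p);return c+d*(z-c[2])/d[2]
def onplane(n,p,q,nn):
    c,d=ray(n,p);return c+d*((q-c)@nn)/(d@nn)
def tri(pt,ps):
    c1,d1=ray("top",pt);c2,d2=ray("scene",ps)
    s=np.linalg.lstsq(np.c_[d1,-d2],c2-c1,rcond=None)[0];a,b=c1+s[0]*d1,c2+s[1]*d2
    return (a+b)/2,np.linalg.norm(a-b)
def proj(n,P):
    m=M[n];return cv2.projectPoints(np.atleast_2d(np.float64(P)),m["rvec"],m["tvec"],m["K"],None)[0].reshape(-1,2)
def grab(n,name):
    im=arm.camera(n)[:,:,::-1].copy();cv2.imwrite(f"pics/{name}.png",im);return im
def zoom(im,x,y,w,h,s):
    o=cv2.resize(im[y:y+h,x:x+w],None,fx=s,fy=s,interpolation=cv2.INTER_CUBIC)
    for k in range(0,w,10): cv2.putText(o,str(x+k),(k*s,8),0,.3,(0,255,255),1)
    for k in range(0,h,10): cv2.putText(o,str(y+k),(0,k*s+4),0,.3,(0,255,255),1)
    return o
E
python3 - <<'E'
from h import *
np.set_printoptions(precision=4,suppress=True)
print("board FL",*tri((331.6,183),(310,199.4)));print("FR",*tri((397,202),(349,167.5)));print("BR",*tri((409.5,158),(323,141)))
# case front rim via line fit (saturation edge): topmost orange below
t=cv2.imread("pics/top0.png");hs=cv2.cvtColor(t,cv2.COLOR_BGR2HSV)
ob=(hs[...,1]<120).astype(np.uint8)
ob[:165]=0
n,l,st,_=cv2.connectedComponentsWithStats(ob);i=l[186,193] or l[192,195];print(st[i])
mask=(l==i)|((hs[...,2]<60)&(np.arange(640)[None]>155)&(np.arange(640)[None]<230)&(np.arange(400)[:,None]>160)&(np.arange(400)[:,None]<212))
pts=[(u,np.nonzero(mask[160:212,u])[0].max()+160.5) for u in range(176,220)]
f=np.polyfit(*np.array(pts).T,1);print("front edge fit",f,np.std(np.polyval(f,[p[0] for p in pts])-[p[1] for p in pts]))
for z in(0,.026):
    A,B=onz("top",(171.5,np.polyval(f,171.5)),z),onz("top",(222,np.polyval(f,222)),z);d=A-B;print(z,A,B,np.linalg.norm(d),np.degrees(np.arctan2(-d[0],d[1])))
# spectacles dark extents
g=cv2.cvtColor(t,cv2.COLOR_BGR2GRAY)
for r in range(170,204): print(r,''.join('#' if v<50 else '+' if v<100 else '.' if v<180 else ' ' for v in g[r,330:402]))
cs=cv2.imread("pics/scene0.png");cv2.imwrite("pics/z1.png",np.hstack([zoom(cs,205,260,70,85,5)[:425],zoom(cs,290,155,64,48,6)[:288] if 0 else cv2.resize(zoom(cs,290,155,64,48,7),(400,425))]))
E
```

```text
board FL [ 0.6025 -0.1542  0.0071] 0.0009247922282131213
FR [ 0.5465 -0.3527  0.0065] 0.002469385202776567
BR [ 0.6627 -0.382   0.0669] 0.005758541364798077
[ 163  169   59   36 1143]
front edge fit [ -0.2373 245.7946] 0.6963370753954673
0 [0.5308 0.3343 0.    ] [0.5698 0.1823 0.    ] 0.1569176125332724 14.357235607082398
0.026 [0.5257 0.3247 0.026 ] [0.5637 0.176  0.026 ] 0.15345473682854538 14.357235607082382
170 ........                                                                
171 ........                                                                
172 ....+...                                                                
173 .......                                                                 
174 .......                                                                 
175 .......                                                                 
176 ......         #.                                                       
177 ......         .#.                                                      
178 ......          .#.                                              
[... 1232 characters left out ...]
  .....
195 .......................................++#+##++++###+. .+          .....
196 ...........................................+++##+++##+.+..        ......
197 ..............................................++++######+#...     ......
198 ..................................................+++######+.++. .......
199 ......................................................++++####++.+......
200 ......................................................   ..+++####+.....
201 ...............................................................+++#+....
202 ..................................................................+.....
203 ........................................................................
```

View pics/z1.png

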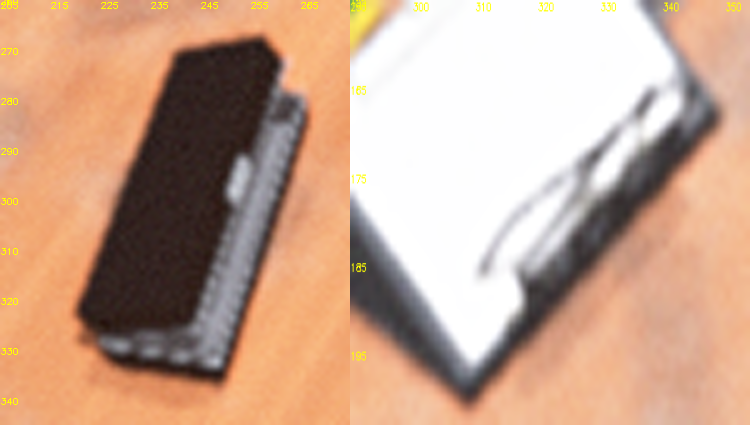

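The zoom shows the case front rim in the scene view running from (249,336) to (266,283). The left arm tip of the spectacles is at about (311,186) in the scene view and (345.5,176) in the top view. Next I'll check both poses.

```bash
python3 - <<'E'
from h import *
np.set_printoptions(precision=4,suppress=True)
print("cams",ray("top",(0,0))[0],ray("scene",(0,0))[0])
print("Ltip",*tri((345.3,176),(311.3,186)));print("Rend",*tri((387.5,190),(338.8,165.2)))
# scene panel: origin (205,260) scale 5
S=lambda x,y:(205+x/5,260+y/5)
print("case FL base",*tri((171,206),S(222,380)));print("FR rim",*tri((222.4,190.5),S(305,98)))
print("base FL scene z0",onz("scene",S(222,380),0),"FR z0",onz("scene",S(305,125),0))
print("lid back-left top?",*tri((163,181),S(80,318)));print("lid back right top",*tri((214.4,168.8),S(178,50)))
print("lid front right",*tri((221,178),S(280,65)))
# board frame
ps=np.radians(-15.);ex=np.array([np.cos(ps),np.sin(ps),0]);ey=np.array([-np.sin(ps),np.cos(ps),0]);ez=np.array([0,0,1])
F=np.array([.5745,-.2535,0])
b=np.radians(25);bx=ex*np.cos(b)+ez*np.sin(b);bz=-ex*np.sin(b)+ez*np.cos(b);O=F+ex*.004+ez*.012
for z in(0,.035,.042):
  print(z,[ (onplane("top",p,O+bz*z,bz)-O)@np.c_[bx,ey] for p in((342,184.5),(388.5,198),(345.3,176),(388,190))])
  print("  scene",[ (onplane("scene",p,O+bz*z,bz)-O)@np.c_[bx,ey] for p in((311.3,186),(338.8,165.2),(316,185),(343,165))])
E
```

```text
cams [ 0.2972 -0.1011  1.1782] [0.1465 0.7147 0.9587]
Ltip [ 0.6185 -0.1953  0.0257] 0.0037546589384089405
Rend [ 0.5746 -0.3205  0.0328] 0.003154946971103139
case FL base [0.5278 0.3333 0.0074] 0.002453162857495746
FR rim [0.5734 0.1777 0.0142] 0.0025631764400594922
base FL scene z0 [0.532  0.3305 0.    ] FR z0 [0.5696 0.1847 0.    ]
lid back-left top? [0.594  0.349  0.0443] 0.0018438642552985024
lid back right top [0.6332 0.1978 0.0478] 0.000405069042567006
lid front right [0.5975 0.1765 0.034 ] 0.02179976960529924
0 [array([0.0004, 0.0714]), array([-0.0027, -0.0753]), array([0.0283, 0.0685]), array([ 0.0206, -0.0669])]
  scene [array([0.026 , 0.0649]), array([ 0.0223, -0.0761]), array([0.0187, 0.0491]), array([ 0.0135, -0.0895])]
0.035 [array([0.0066, 0.0715]), array([ 0.0036, -0.0709]), array([0.0337, 0.0687]), array([ 0.0262, -0.0627])]
  scene [array([0.0189, 0.0883]), array([ 0.0153, -0.0484]), array([0.0118, 0.0729]), array([ 0.0068, -0.0615])]
0.042 [array([0.0079, 0.0716]), array([ 0.0049, -0.07  ]), array([0.0348, 0.0688]), array([ 0.0273, -0.0619])]
  scene [array([0.0174, 0.0929]), array([ 0.0139, -0.0429]), array([0.0105, 0.0777]), array([ 0.0055, -0.0559])]
```

Two views agree on the case: centre about (0.579, 0.265), yaw 14.4°. The board has its front middle at about (0.5745, -0.2535), yaw -15°. Next I'll refine the spectacles' x and compute the opening path.

```bash
cat >> h.py <<'E'
from scipy.spatial.transform import Rotation as Ro
np.set_printoptions(precision=4,suppress=True)
def frame(psi):
    c,s=np.cos(psi),np.sin(psi);return np.array([c,s,0]),np.array([-s,c,0]),np.array([0,0,1.])
def tool(psi,tilt=0):
    "tool y along ex(psi); tilt>0 (rad) swings the fingers outward (+ex)"
    ex,ey,ez=frame(psi);z=np.sin(tilt)*ex-np.cos(tilt)*ez;y=np.cos(tilt)*ex+np.sin(tilt)*ez
    return np.c_[np.cross(y,z),y,z]
def rel(p0,R0,p,R):
    return np.round(np.r_[R0.T@(np.array(p)-p0)/.25,Ro.from_matrix(R0.T@R).as_rotvec()/np.radians(120)],3).tolist()
def row(v): return str([v[:3],v[3:]])
PC=np.radians(14.4);C=np.array([.5787,.2648,0])
def inC(x,z,y=0):
    ex,ey,ez=frame(PC);return C+ex*x+ey*y+ez*z
E
cat > lid.py <<'E'
from h import *
def lidpose(th,tilt,off=0,back=.007):
    E=np.array([.029-.058*np.cos(th),.026+.058*np.sin(th)]);t=np.array([np.sin(tilt),-np.cos(tilt)]);n=np.array([np.cos(tilt),np.sin(tilt)])
    q=E-back*t-(.0145+off)*n
    return inC(q[0],q[1]),tool(PC,tilt)
E
python3 - <<'E'
from h import *;from lid import *
print("bottle base",onz("top",(280,184),0),"stand. scene",onz("scene",(277,236),0))
ps=np.radians(-15.);ex,ey,ez=frame(ps);F=np.array([.5745,-.2535,0])
b=np.radians(25);bx=ex*np.cos(b)+ez*np.sin(b);bz=-ex*np.sin(b)+ez*np.cos(b);O=F+ez*.010
for p,z in(((364.5,190.3),0),((365.5,192.3),.042),((366.5,187),.035),((366.5,187),.031)): print(p,z,(onplane("top",p,O+bz*z,bz)-O)@np.c_[bx,ey])
s=arm.read_state();p,R=s["tcp_pos"],s["tool_rot"]
W=[((.40,-.38,.27),tool(np.radians(-43))),((.47,-.15,.27),tool(np.radians(-18))),((.47,.08,.27),tool(np.radians(5))),
 (lidpose(.4,np.radians(30),.04)[0]+[0,0,.06],tool(PC,np.radians(30))),(lidpose(.4,np.radians(30),.035)),(lidpose(.4,np.radians(30),.0))]
for q,T in W: print(np.array(q),row(rel(p,R,q,T)));p,R=np.array(q),T
E
```

```text
bottle base [0.6002 0.0049 0.    ] stand. scene [0.6271 0.0201 0.    ]
(364.5, 190.3) 0 [0.0056 0.0008]
(365.5, 192.3) 0.042 [ 0.008 -0.001]
(366.5, 187) 0.035 [0.0228 0.    ]
(366.5, 187) 0.031 [ 0.0221 -0.0002]
[ 0.4  -0.38  0.27] [[0.904, -0.486, -0.089], [-0.001, -0.0, -0.206]]
[ 0.47 -0.15  0.27] [[0.864, -0.423, 0.0], [0.0, 0.0, -0.208]]
[0.47 0.08 0.27] [[0.875, -0.284, 0.0], [0.0, 0.0, -0.192]]
[0.5059 0.2461 0.0874] [[0.649, 0.201, 0.73], [-0.249, 0.021, -0.077]]
[0.5101 0.2472 0.0299] [[0.0, -0.1, 0.208], [0.0, 0.0, 0.0]]
[0.5395 0.2547 0.0474] [[-0.0, 0.14, -0.0], [0.0, 0.0, 0.0]]
```

Request:
play_rows --steps '[[[0.904,-0.486,-0.089],[0,0,-0.206]],[[0.904,-0.486,-0.089],[0,0,-0.206]],[[0.904,-0.486,-0.089],[0,0,-0.206]],[[0.904,-0.486,-0.089],[0,0,-0.206]],[[0.904,-0.486,-0.089],[0,0,-0.206]],[[0.904,-0.486,-0.089],[0,0,-0.206]]]' --jaw 0

```text
clock: 0.7
tcp_pos: [0.4039, -0.3753, 0.271]
tool_rot: [[0.677, 0.736, 0.002], [0.736, -0.677, 0.001], [0.002, 0.0, -1.0]]
wrist_force: [-1.1, -0.6, -0.2]
grip_width: 0.003
finger_force: 0.0
```

Request:
play_rows --steps '[[[0.864,-0.423,0],[0,0,-0.208]],[[0.864,-0.423,0],[0,0,-0.208]],[[0.864,-0.423,0],[0,0,-0.208]],[[0.864,-0.423,0],[0,0,-0.208]],[[0.864,-0.423,0],[0,0,-0.208]],[[0.864,-0.423,0],[0,0,-0.208]]]'

```text
clock: 1.3
tcp_pos: [0.4711, -0.1452, 0.2707]
tool_rot: [[0.303, 0.953, 0.0], [0.953, -0.303, 0.001], [0.001, 0.0, -1.0]]
wrist_force: [0.2, -0.0, 0.1]
grip_width: 0.0
finger_force: 0.0
```

Request:
play_rows --steps '[[[0.875,-0.284,0],[0,0,-0.192]],[[0.875,-0.284,0],[0,0,-0.192]],[[0.875,-0.284,0],[0,0,-0.192]],[[0.875,-0.284,0],[0,0,-0.192]],[[0.875,-0.284,0],[0,0,-0.192]],[[0.875,-0.284,0],[0,0,-0.192]]]'

```text
clock: 1.9
tcp_pos: [0.4698, 0.0835, 0.2706]
tool_rot: [[-0.092, 0.996, 0.0], [0.996, 0.092, 0.001], [0.001, 0.0, -1.0]]
wrist_force: [-0.5, -1.5, 0.2]
grip_width: -0.004
finger_force: 0.0
```

Request:
play_rows --steps '[[[0.649,0.201,0.73],[-0.249,0.021,-0.077]],[[0.649,0.201,0.73],[-0.249,0.021,-0.077]],[[0.649,0.201,0.73],[-0.249,0.021,-0.077]],[[0.649,0.201,0.73],[-0.249,0.021,-0.077]],[[0.649,0.201,0.73],[-0.249,0.021,-0.077]],[[0.649,0.201,0.73],[-0.249,0.021,-0.077]],[[0.649,0.201,0.73],[-0.249,0.021,-0.077]],[[0.649,0.201,0.73],[-0.249,0.021,-0.077]]]'

```text
clock: 2.7
tcp_pos: [0.5093, 0.2304, 0.1004]
tool_rot: [[-0.24, 0.841, 0.485], [0.971, 0.21, 0.115], [-0.005, 0.499, -0.867]]
wrist_force: [0.3, -0.4, 0.1]
grip_width: -0.002
finger_force: 0.0
```

Request:
play_rows --steps '[[[0,0,0],[0,0,0]],[[0,0,0],[0,0,0]],[[0,0,0],[0,0,0]]]'

```text
clock: 3.0
tcp_pos: [0.5095, 0.2299, 0.1016]
tool_rot: [[-0.239, 0.841, 0.485], [0.971, 0.21, 0.115], [-0.005, 0.499, -0.867]]
wrist_force: [-0.4, 0.1, 0.2]
grip_width: -0.001
finger_force: 0.0
```

```bash
python3 - <<'E'
from h import *;from lid import *
s=arm.read_state();p,R=s["tcp_pos"],s["tool_rot"];print(p,s["wrist_force"])
W=[lidpose(.4,np.radians(30),.035),lidpose(.4,np.radians(30),.0)]
for q,T in W: print(np.array(q),row(rel(p,R,q,T)));p,R=np.array(q),T
print("arc")
for th in np.arange(.5,2.11,.1):
    tl=np.radians(30*np.clip((1.7-th)/.6,0,1)); q,T=lidpose(th,tl);print(round(th,2),row(rel(p,R,q,T)))
E
```

```text
[0.5095 0.2299 0.1016] [-0.3821  0.1069  0.2447]
[0.5101 0.2472 0.0299] [[0.068, -0.126, 0.258], [-0.001, 0.004, -0.003]]
[0.5395 0.2547 0.0474] [[-0.0, 0.14, -0.0], [0.0, 0.0, 0.0]]
arc
0.5 [[-0.0, 0.019, -0.013], [0.0, 0.0, 0.0]]
0.6 [[-0.0, 0.04, -0.024], [0.0, 0.0, 0.0]]
0.7 [[0.0, 0.061, -0.033], [0.0, 0.0, 0.0]]
0.8 [[-0.0, 0.083, -0.04], [0.0, 0.0, 0.0]]
0.9 [[0.0, 0.106, -0.044], [0.0, 0.0, 0.0]]
1.0 [[-0.0, 0.129, -0.047], [0.0, 0.0, 0.0]]
1.1 [[0.0, 0.152, -0.047], [0.0, 0.0, 0.0]]
1.2 [[-0.0, 0.178, -0.049], [0.042, -0.0, 0.0]]
1.3 [[-0.0, 0.204, -0.049], [0.083, -0.0, -0.0]]
1.4 [[-0.0, 0.229, -0.047], [0.125, 0.0, -0.0]]
1.5 [[-0.0, 0.254, -0.042], [0.167, 0.0, -0.0]]
1.6 [[0.0, 0.279, -0.034], [0.208, 0.0, -0.0]]
1.7 [[-0.0, 0.303, -0.024], [0.25, 0.0, -0.0]]
1.8 [[-0.0, 0.32, -0.009], [0.25, 0.0, -0.0]]
1.9 [[-0.0, 0.336, 0.007], [0.25, 0.0, -0.0]]
2.0 [[0.0, 0.351, 0.025], [0.25, 0.0, -0.0]]
2.1 [[0.0, 0.363, 0.045], [0.25, 0.0, -0.0]]
```

Request:
play_rows --steps '[[[0.068,-0.126,0.258],[0,0.004,-0.003]],[[0.068,-0.126,0.258],[0,0.004,-0.003]],[[0.068,-0.126,0.258],[0,0.004,-0.003]],[[0.068,-0.126,0.258],[0,0.004,-0.003]]]'

```text
clock: 3.4
tcp_pos: [0.5089, 0.2475, 0.0273]
tool_rot: [[-0.249, 0.841, 0.48], [0.968, 0.216, 0.123], [-0.0, 0.496, -0.868]]
wrist_force: [0.4, 0.1, -0.6]
grip_width: -0.0
finger_force: 0.0
```

Request:
play_rows --steps '[[[0,0.03,0],[0,0,0]],[[0,0.06,0],[0,0,0]],[[0,0.09,0],[0,0,0]],[[0,0.12,0],[0,0,0]],[[0,0.14,0],[0,0,0]],[[0,0.14,0],[0,0,0]]]'

```text
clock: 4.0
tcp_pos: [0.5404, 0.2554, 0.0492]
tool_rot: [[-0.248, 0.839, 0.485], [0.969, 0.214, 0.124], [0.0, 0.501, -0.866]]
wrist_force: [-0.9, 0.0, -0.3]
grip_width: 0.002
finger_force: 0.0
```

No contact yet. I'll sweep the arc up to about 1.2 rad and watch the forces.

Request:
play_rows --steps '[[[0,0.019,-0.013],[0,0,0]],[[0,0.04,-0.024],[0,0,0]],[[0,0.061,-0.033],[0,0,0]],[[0,0.083,-0.04],[0,0,0]],[[0,0.106,-0.044],[0,0,0]],[[0,0.129,-0.047],[0,0,0]],[[0,0.152,-0.047],[0,0,0]]]'

```text
clock: 4.7
tcp_pos: [0.5654, 0.2622, 0.0773]
tool_rot: [[-0.249, 0.839, 0.483], [0.969, 0.215, 0.125], [0.0, 0.499, -0.866]]
wrist_force: [-0.3, 0.3, 0.6]
grip_width: 0.001
finger_force: 0.5
```

```bash
python3 - <<'E'
from h import *
a=grab("scene","s1");b=grab("top","t1")
cv2.imwrite("pics/z2.png",np.hstack([zoom(a,200,240,80,100,5),zoom(b,150,150,80,100,5)]))
print(arm.read_state()["wrist_force"])
E
```

```text
[-0.0052 -0.7251  0.65  ]
```

View pics/z2.png

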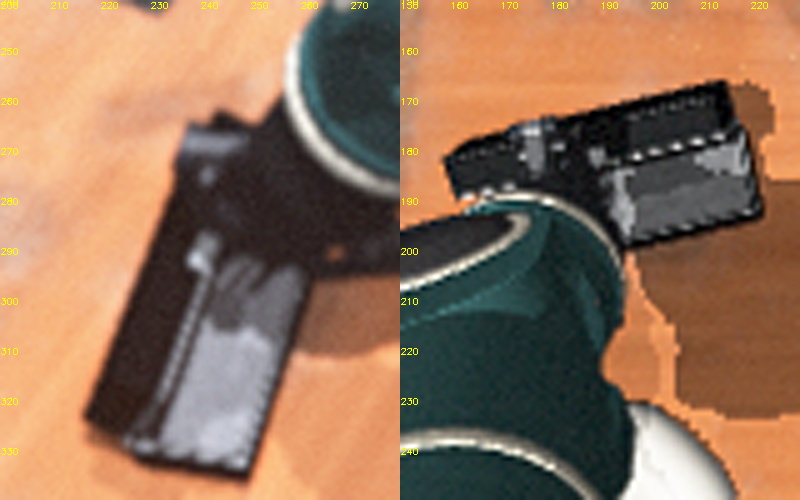

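The lid is up at about 1.1 rad and the case interior is visible. I'll carry on along the arc.

```bash
python3 - <<'E'
from h import *;from lid import *
s=arm.read_state();p,R=s["tcp_pos"],s["tool_rot"]
for th in np.arange(1.2,2.11,.1):
    tl=np.radians(30*np.clip((1.7-th)/.6,0,1)); q,T=lidpose(th,tl);print(round(th,2),row(rel(p,R,q,T)))
E
```

```text
1.2 [[-0.003, 0.023, -0.0], [0.042, -0.0, -0.0]]
1.3 [[-0.003, 0.048, -0.0], [0.083, -0.0, -0.0]]
1.4 [[-0.003, 0.074, 0.002], [0.125, -0.0, -0.0]]
1.5 [[-0.003, 0.099, 0.007], [0.167, -0.0, -0.0]]
1.6 [[-0.003, 0.124, 0.015], [0.208, -0.0, -0.0]]
1.7 [[-0.003, 0.147, 0.025], [0.25, -0.0, -0.0]]
1.8 [[-0.003, 0.165, 0.04], [0.25, -0.0, -0.0]]
1.9 [[-0.003, 0.181, 0.056], [0.25, -0.0, -0.0]]
2.0 [[-0.003, 0.195, 0.074], [0.25, -0.0, -0.0]]
2.1 [[-0.003, 0.208, 0.094], [0.25, -0.0, -0.0]]
```

Request:
play_rows --steps '[[[0,0.023,0],[0.042,0,0]],[[0,0.048,0],[0.083,0,0]],[[0,0.074,0.002],[0.125,0,0]],[[0,0.099,0.007],[0.167,0,0]],[[0,0.124,0.015],[0.208,0,0]],[[0,0.147,0.025],[0.25,0,0]],[[0,0.165,0.04],[0.25,0,0]],[[0,0.181,0.056],[0.25,0,0]],[[0,0.195,0.074],[0.25,0,0]],[[0,0.202,0.084],[0.25,0,0]],[[0,0.202,0.084],[0.25,0,0]]]'

```text
clock: 5.9
tcp_pos: [0.6174, 0.2766, 0.0829]
tool_rot: [[-0.251, 0.968, -0.001], [0.968, 0.251, -0.001], [-0.0, -0.001, -1.0]]
wrist_force: [0.0, 0.3, -0.1]
grip_width: -0.003
finger_force: 0.0
```

Request:
play_rows --steps '[[[0,0.01,0.01],[0,0,0]],[[0,0.02,0.015],[0,0,0]],[[0,0.02,0.015],[0,0,0]]]'

```text
clock: 6.2
tcp_pos: [0.6213, 0.2777, 0.0797]
tool_rot: [[-0.25, 0.968, -0.004], [0.968, 0.25, -0.002], [-0.001, -0.004, -1.0]]
wrist_force: [-15.4, -6.8, 18.0]
grip_width: -0.002
finger_force: 11.1
```

```bash
cat >> h.py <<'E'
PH=np.radians(-15.);TB=np.radians(25)
def inH(x,z,y=0):
    ex,ey,ez=frame(PH);bx=ex*np.cos(TB)+ez*np.sin(TB);bz=-ex*np.sin(TB)+ez*np.cos(TB)
    return np.array([.5745,-.2535,.010])+bx*x+bz*z+ey*y
E
python3 - <<'E'
from h import *
print(arm.nose_length)
s=arm.read_state();p,R=s["tcp_pos"],s["tool_rot"]
ex,ey,ez=frame(PC)
W=[(p-ex*.03+ez*.005,tool(PC)),(p-ex*.09+ez*.19,tool(PC)),((.47,.07,.28),tool(np.radians(5))),((.47,-.12,.28),tool(np.radians(-10))),(inH(.017,.16),tool(PH,TB)),(inH(.017,.07),tool(PH,TB))]
for q,T in W: print(np.array(q),row(rel(p,R,q,T)));p,R=np.array(q),T
E
```

```text
0.017
[0.5922 0.2703 0.0847] [[0.0, -0.12, -0.02], [-0.002, 0.0, 0.001]]
[0.5341 0.2553 0.2697] [[0.0, -0.24, -0.74], [0.0, 0.0, 0.0]]
[0.47 0.07 0.28] [[-0.654, -0.433, -0.041], [0.0, 0.0, 0.078]]
[ 0.47 -0.12  0.28] [[-0.757, -0.066, 0.0], [0.0, 0.0, 0.125]]
[ 0.5241 -0.24    0.1622] [[-0.435, 0.296, 0.471], [-0.208, -0.009, 0.041]]
[ 0.5608 -0.2498  0.0806] [[-0.0, -0.0, 0.36], [0.0, 0.0, 0.0]]
```

Request:
play_rows --steps '[[[0,-0.06,-0.01],[0,0,0]],[[0,-0.12,-0.02],[0,0,0]],[[0,-0.12,-0.02],[0,0,0]]]'

```text
clock: 6.5
tcp_pos: [0.5924, 0.2701, 0.0846]
tool_rot: [[-0.251, 0.968, -0.002], [0.968, 0.251, -0.001], [-0.0, -0.002, -1.0]]
wrist_force: [0.9, 0.1, -0.2]
grip_width: 0.002
finger_force: 0.0
```

Request:
play_rows --steps '[[[0,-0.24,-0.74],[0,0,0]],[[0,-0.24,-0.74],[0,0,0]],[[0,-0.24,-0.74],[0,0,0]],[[0,-0.24,-0.74],[0,0,0]],[[0,-0.24,-0.74],[0,0,0]]]'

```text
clock: 7.0
tcp_pos: [0.5364, 0.2566, 0.2754]
tool_rot: [[-0.251, 0.968, 0.006], [0.968, 0.25, 0.002], [0.001, 0.007, -1.0]]
wrist_force: [-0.2, 1.5, 0.4]
grip_width: 0.0
finger_force: 0.0
```

Request:
play_rows --steps '[[[-0.654,-0.433,-0.041],[0,0,0.078]],[[-0.654,-0.433,-0.041],[0,0,0.078]],[[-0.654,-0.433,-0.041],[0,0,0.078]],[[-0.654,-0.433,-0.041],[0,0,0.078]],[[-0.654,-0.433,-0.041],[0,0,0.078]],[[-0.654,-0.433,-0.041],[0,0,0.078]]]'

```text
clock: 7.6
tcp_pos: [0.4721, 0.0689, 0.2801]
tool_rot: [[-0.087, 0.996, -0.001], [0.996, 0.087, -0.001], [-0.001, -0.001, -1.0]]
wrist_force: [0.9, 0.6, 1.0]
grip_width: 0.002
finger_force: 0.0
```

Request:
play_rows --steps '[[[-0.757,-0.066,0],[0,0,0.125]],[[-0.757,-0.066,0],[0,0,0.125]],[[-0.757,-0.066,0],[0,0,0.125]],[[-0.757,-0.066,0],[0,0,0.125]],[[-0.757,-0.066,0],[0,0,0.125]],[[-0.757,-0.066,0],[0,0,0.125]]]' --jaw 0.52

```text
clock: 8.2
tcp_pos: [0.4729, -0.1196, 0.2796]
tool_rot: [[0.171, 0.985, -0.002], [0.985, -0.171, 0.0], [0.0, -0.002, -1.0]]
wrist_force: [-0.5, 0.3, -0.5]
grip_width: 0.523
finger_force: 0.0
```

```bash
python3 - <<'E'
from h import *
a=grab("scene","s2");b=grab("top","t2")
z=[zoom(b,150,150,80,60,5),zoom(b,325,145,80,60,5),zoom(a,200,260,80,80,5)[:300+100][100:] if 0 else zoom(a,205,275,80,60,5),zoom(a,275,145,80,60,5)]
cv2.imwrite("pics/z3.png",np.vstack([np.hstack(z[:2]),np.hstack(z[2:])]))
s=arm.read_state();p,R=s["tcp_pos"],s["tool_rot"];print(p,s["grip_width"])
for q,T in [(inH(.017,.16),tool(PH,TB)),(inH(.017,.07),tool(PH,TB))]: print(np.array(q),row(rel(p,R,q,T)));p,R=np.array(q),T
E
```

```text
[ 0.4728 -0.1184  0.2797] 0.5223148935066694
[ 0.5241 -0.24    0.1622] [[-0.444, 0.285, 0.47], [-0.209, -0.01, 0.043]]
[ 0.5608 -0.2498  0.0806] [[-0.0, -0.0, 0.36], [0.0, 0.0, 0.0]]
```

View pics/z3.png

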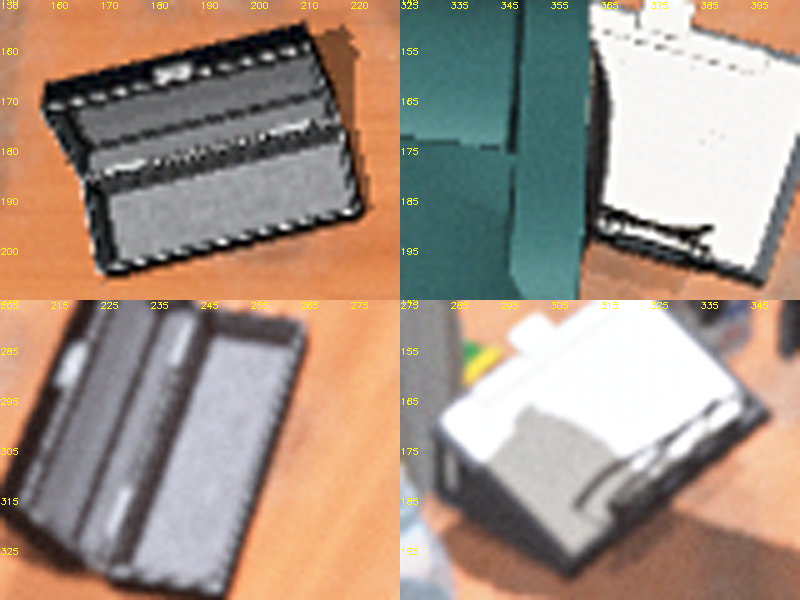

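The case is wide open, with its grey floor corners in the top view at about (172,203), (220,192), (172,188) and (218,177). The spectacles are still in place. Next I'll check the case pose against these corners and move to above the spectacles.

```bash
python3 - <<'E'
from h import *
ex,ey,ez=frame(PC)
for z,ps in((.026,((172.4,203),(220.4,192))),(.003,((171.6,188.4),(217.6,177)))):
    print(z,[((onz("top",p,z)-C)@np.c_[ex,ey]) for p in ps])
# scene floor: panel origin (205,275) at (0,300)
S=lambda x,y:(205+x/5,275+(y-300)/5)
print("scene rim front outer BL,FR z.026",[((onz("scene",S(*p),.026)-C)@np.c_[ex,ey]) for p in((225,592),(307,325))],"floor corners",[((onz("scene",S(*p),.003)-C)@np.c_[ex,ey]) for p in((212,345),(145,560))])
E
```

```text
0.026 [array([-0.0308,  0.0675]), array([-0.032 , -0.0783])]
0.003 [array([0.0218, 0.0692]), array([ 0.0235, -0.0749])]
scene rim front outer BL,FR z.026 [array([-0.0358,  0.0812]), array([-0.033 , -0.0739])] floor corners [array([ 0.0207, -0.0679]), array([0.0152, 0.0601])]
```

Request:
play_rows --steps '[[[-0.444,0.285,0.47],[-0.209,-0.01,0.043]],[[-0.444,0.285,0.47],[-0.209,-0.01,0.043]],[[-0.444,0.285,0.47],[-0.209,-0.01,0.043]],[[-0.444,0.285,0.47],[-0.209,-0.01,0.043]],[[-0.444,0.285,0.47],[-0.209,-0.01,0.043]],[[-0.444,0.285,0.47],[-0.209,-0.01,0.043]]]'

```text
clock: 8.9
tcp_pos: [0.5234, -0.2403, 0.1617]
tool_rot: [[0.26, 0.876, 0.407], [0.966, -0.235, -0.11], [-0.0, 0.421, -0.907]]
wrist_force: [-0.2, -0.5, 1.0]
grip_width: 0.518
finger_force: 0.0
```

Request:
play_rows --steps '[[[0,0,0.08],[0,0,0]],[[0,0,0.16],[0,0,0]],[[0,0,0.24],[0,0,0]],[[0,0,0.31],[0,0,0]],[[0,0,0.36],[0,0,0]],[[0,0,0.36],[0,0,0]]]'

```text
clock: 9.5
tcp_pos: [0.561, -0.2499, 0.0808]
tool_rot: [[0.258, 0.876, 0.408], [0.966, -0.234, -0.11], [-0.001, 0.423, -0.906]]
wrist_force: [-0.6, 0.2, 0.2]
grip_width: 0.518
finger_force: 0.0
```

```bash
python3 - <<'E'
from h import *
a=grab("scene","s3");b=grab("top","t3")
cv2.imwrite("pics/z4.png",np.hstack([zoom(b,325,145,80,85,5),zoom(a,275,125,80,85,5)]))
s=arm.read_state();p,R=s["tcp_pos"],s["tool_rot"];print(p,s["grip_width"])
for q,T in [(inH(.017,.042),tool(PH,TB))]: print(np.array(q),row(rel(p,R,q,T)));p,R=np.array(q),T
E
```

```text
[ 0.5605 -0.2508  0.0819] 0.5187696075168704
[ 0.5722 -0.2529  0.0552] [[0.004, -0.002, 0.117], [0.001, 0.001, -0.0]]
```

View pics/z4.png

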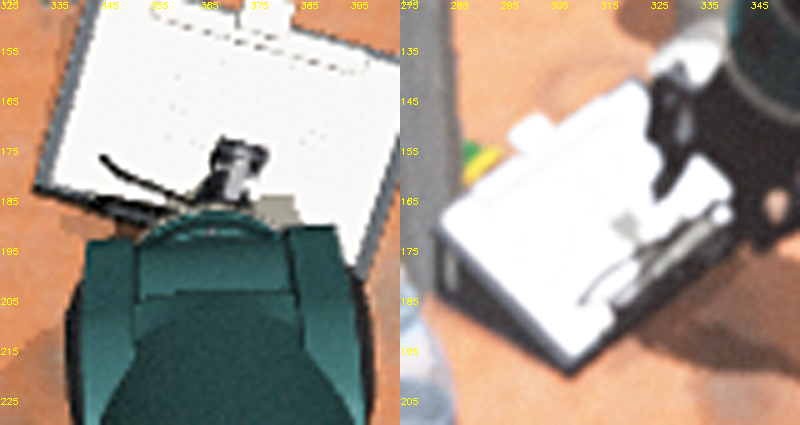

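The back finger is at about (371,178) in the top view, clear behind the spectacles' arms, and the spectacles haven't moved. I'll descend.

Request:
play_rows --steps '[[[0.004,0,0.03],[0,0,0]],[[0.004,0,0.06],[0,0,0]],[[0.004,0,0.09],[0,0,0]],[[0.004,0,0.117],[0,0,0]],[[0.004,0,0.117],[0,0,0]]]'

```text
clock: 10.1
tcp_pos: [0.5722, -0.254, 0.0549]
tool_rot: [[0.261, 0.875, 0.408], [0.965, -0.236, -0.112], [-0.002, 0.423, -0.906]]
wrist_force: [-1.0, 0.4, 0.6]
grip_width: 0.517
finger_force: 0.0
```

Request:
play_rows --steps '[[[0,0,0],[0,0,0]],[[0,0,0],[0,0,0]]]' --jaw 0.4

```text
clock: 10.3
tcp_pos: [0.5721, -0.2541, 0.0552]
tool_rot: [[0.261, 0.875, 0.408], [0.965, -0.236, -0.113], [-0.002, 0.424, -0.906]]
wrist_force: [0.6, -0.0, 0.1]
grip_width: 0.401
finger_force: 0.0
```

```bash
python3 - <<'E'
from h import *
a=grab("scene","s4");b=grab("top","t4")
cv2.imwrite("pics/z5.png",np.hstack([zoom(b,340,165,50,60,8),zoom(a,300,150,50,60,8)]))
E
```

```text
(no output)
```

View pics/z5.png

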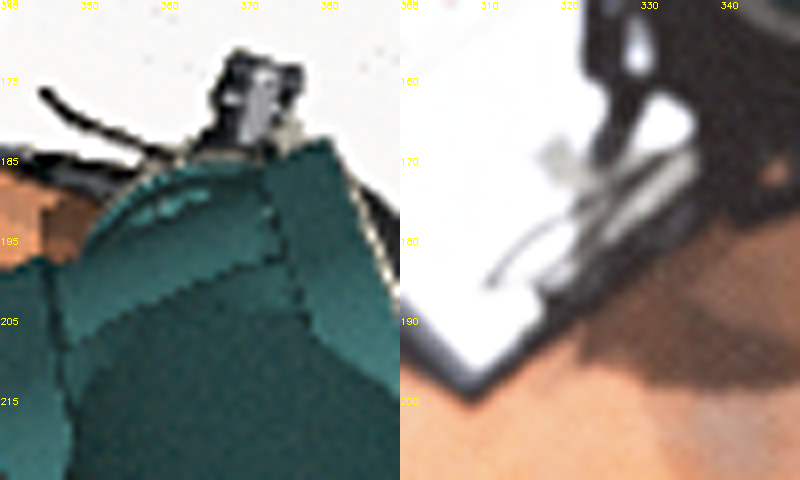

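The back finger sits just behind the folded arms, at scene (324,170), with no contact so far. I'll close the jaws gently in small steps.

Request:
play_rows --steps '[[[0,0,0],[0,0,0]],[[0,0,0],[0,0,0]]]' --jaw 0.34

```text
clock: 10.6
tcp_pos: [0.572, -0.2541, 0.0544]
tool_rot: [[0.261, 0.875, 0.408], [0.965, -0.236, -0.112], [-0.002, 0.423, -0.906]]
wrist_force: [-0.8, 0.0, -0.1]
grip_width: 0.342
finger_force: 0.0
```

Request:
play_rows --steps '[[[0,0,0],[0,0,0]],[[0,0,0],[0,0,0]]]' --jaw 0.3

```text
clock: 10.8
tcp_pos: [0.5719, -0.254, 0.0543]
tool_rot: [[0.261, 0.875, 0.408], [0.965, -0.236, -0.112], [-0.002, 0.423, -0.906]]
wrist_force: [-0.0, -0.8, 0.9]
grip_width: 0.304
finger_force: 0.0
```

Request:
play_rows --steps '[[[0,0,0],[0,0,0]],[[0,0,0],[0,0,0]]]' --jaw 0.285

```text
clock: 11.0
tcp_pos: [0.5719, -0.2541, 0.0543]
tool_rot: [[0.261, 0.875, 0.408], [0.965, -0.236, -0.112], [-0.002, 0.423, -0.906]]
wrist_force: [0.6, 0.0, -0.0]
grip_width: 0.288
finger_force: 0.0
```

Request:
play_rows --steps '[[[0,0,0],[0,0,0]],[[0,0,0],[0,0,0]]]' --jaw 0.278

```text
clock: 11.2
tcp_pos: [0.5719, -0.2541, 0.0542]
tool_rot: [[0.261, 0.875, 0.408], [0.965, -0.236, -0.112], [-0.002, 0.423, -0.906]]
wrist_force: [0.2, 1.4, -0.1]
grip_width: 0.279
finger_force: 0.5
```

Request:
play_rows --steps '[[[0,0,0],[0,0,0]],[[0,0,0],[0,0,0]]]' --jaw 0.274

```text
clock: 11.4
tcp_pos: [0.5719, -0.2541, 0.0543]
tool_rot: [[0.261, 0.875, 0.408], [0.965, -0.236, -0.112], [-0.002, 0.423, -0.906]]
wrist_force: [-1.0, 0.3, 0.5]
grip_width: 0.277
finger_force: 3.1
```

Request:
play_rows --steps '[[[0,0,0],[0,0,0]],[[0,0,0],[0,0,0]]]' --jaw 0.266

```text
clock: 11.6
tcp_pos: [0.572, -0.2541, 0.0543]
tool_rot: [[0.261, 0.875, 0.408], [0.965, -0.236, -0.112], [-0.002, 0.423, -0.906]]
wrist_force: [-0.4, 0.5, 2.8]
grip_width: 0.267
finger_force: 11.1
```

Request:
play_rows --steps '[[[0,0,0],[0,0,0]],[[0,0,0],[0,0,0]]]' --jaw 0.26

```text
clock: 11.8
tcp_pos: [0.572, -0.2541, 0.0543]
tool_rot: [[0.261, 0.875, 0.408], [0.965, -0.236, -0.112], [-0.002, 0.423, -0.906]]
wrist_force: [-2.8, 1.2, 3.2]
grip_width: 0.259
finger_force: 18.7
```

Request:
play_rows --steps '[[[0,0,0],[0,0,0]],[[0,0,-0.01],[0,0,0]],[[0,0,-0.03],[0,0,0]],[[0,0,-0.05],[0,0,0]],[[0,0,-0.08],[0,0,0]],[[0,0,-0.12],[0,0,0]],[[0,0,-0.12],[0,0,0]]]' --jaw 0.257

```text
clock: 12.5
tcp_pos: [0.5594, -0.2511, 0.0826]
tool_rot: [[0.262, 0.874, 0.408], [0.965, -0.236, -0.113], [-0.002, 0.424, -0.906]]
wrist_force: [0.6, -0.8, -0.7]
grip_width: 0.261
finger_force: 21.0
```

```bash
python3 - <<'E'
from h import *
a=grab("scene","s5");b=grab("top","t5")
cv2.imwrite("pics/z6.png",np.hstack([zoom(b,325,155,80,85,5),zoom(a,275,135,80,85,5)]))
s=arm.read_state();p,R=s["tcp_pos"],s["tool_rot"];print(p,s["grip_width"],s["finger_force"],s["wrist_force"])
E
```

```text
[ 0.5595 -0.2511  0.0817] 0.26289204960686297 21.00047092884779 [ 0.1898  0.2415 -0.77  ]
```

View pics/z6.png

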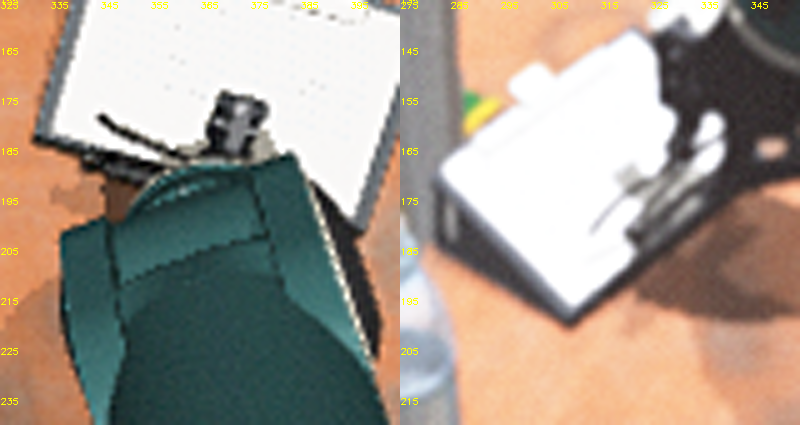

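The spectacles are held at 21 N and lifted clear of the lips: in the scene view the arm tip moved from (311,186) to (314,180). Next I'll plan the carry.

```bash
cat >> h.py <<'E'
_e=frame(PC);C=C-.003*_e[0]-.002*_e[1]
E
python3 - <<'E'
from h import *
s=arm.read_state();p,R=s["tcp_pos"],s["tool_rot"]
fr=[.06,.18,.32,.47,.62,.77,.9,.97,1,1]
for i,(q,T) in enumerate([((.50,-.21,.24),tool(PH,TB/2)),((.46,-.06,.29),tool(np.radians(-5))),((.47,.10,.29),tool(np.radians(5))),(inC(-.003,.19,-.0015),tool(PC)),(inC(-.003,.10,-.0015),tool(PC))]):
    v=np.array(rel(p,R,q,T));print(np.array(q),row(v.tolist()),"half",row(np.round(v/2,3).tolist()));p,R=np.array(q),T
E
```

```text
[ 0.5  -0.21  0.24] [[0.095, 0.021, -0.69], [0.104, 0.001, -0.001]] half [[0.048, 0.01, -0.345], [0.052, 0.0, -0.0]]
[ 0.46 -0.06  0.29] [[0.538, -0.259, -0.262], [0.104, 0.009, -0.083]] half [[0.269, -0.13, -0.131], [0.052, 0.004, -0.042]]
[0.47 0.1  0.29] [[0.641, -0.016, 0.0], [0.0, 0.0, -0.083]] half [[0.32, -0.008, 0.0], [0.0, 0.0, -0.042]]
[0.5738 0.2599 0.19  ] [[0.601, 0.469, 0.4], [0.0, 0.0, -0.078]] half [[0.3, 0.234, 0.2], [0.0, 0.0, -0.039]]
[0.5738 0.2599 0.1   ] [[0.0, 0.0, 0.36], [0.0, 0.0, 0.0]] half [[0.0, 0.0, 0.18], [0.0, 0.0, 0.0]]
```

Request:
play_rows --steps '[[[0.01,0,-0.07],[0.01,0,0]],[[0.03,0.01,-0.2],[0.03,0,0]],[[0.048,0.01,-0.345],[0.052,0,0]],[[0.07,0.015,-0.5],[0.08,0,0]],[[0.09,0.02,-0.63],[0.1,0,0]],[[0.095,0.021,-0.69],[0.104,0,0]],[[0.095,0.021,-0.69],[0.104,0,0]]]'

```text
clock: 13.3
tcp_pos: [0.5006, -0.21, 0.2415]
tool_rot: [[0.262, 0.942, 0.211], [0.965, -0.255, -0.06], [-0.003, 0.219, -0.976]]
wrist_force: [-0.6, -0.5, -0.8]
grip_width: 0.263
finger_force: 21.0
```

Request:
play_rows --steps '[[[0.06,-0.03,-0.03],[0.01,0,-0.01]],[[0.16,-0.08,-0.08],[0.03,0,-0.025]],[[0.269,-0.13,-0.131],[0.052,0.004,-0.042]],[[0.38,-0.18,-0.18],[0.075,0.006,-0.06]],[[0.48,-0.23,-0.23],[0.095,0.008,-0.075]],[[0.538,-0.259,-0.262],[0.104,0.009,-0.083]],[[0.538,-0.259,-0.262],[0.104,0.009,-0.083]]]'

```text
clock: 14.0
tcp_pos: [0.4607, -0.0579, 0.2894]
tool_rot: [[0.087, 0.996, 0.0], [0.996, -0.087, -0.002], [-0.002, 0.0, -1.0]]
wrist_force: [1.6, 0.0, -0.6]
grip_width: 0.261
finger_force: 21.0
```

Request:
play_rows --steps '[[[0.07,0,0],[0,0,-0.01]],[[0.19,0,0],[0,0,-0.025]],[[0.32,-0.008,0],[0,0,-0.042]],[[0.45,-0.01,0],[0,0,-0.06]],[[0.57,-0.015,0],[0,0,-0.075]],[[0.641,-0.016,0],[0,0,-0.083]],[[0.641,-0.016,0],[0,0,-0.083]]]'

```text
clock: 14.7
tcp_pos: [0.4709, 0.1024, 0.2885]
tool_rot: [[-0.087, 0.996, -0.0], [0.996, 0.087, -0.001], [-0.001, -0.0, -1.0]]
wrist_force: [0.8, 0.0, -0.5]
grip_width: 0.267
finger_force: 21.0
```

```bash
python3 - <<'E'
from h import *
a=grab("scene","s6")
s=arm.read_state();p,R=s["tcp_pos"],s["tool_rot"];print(p,s["grip_width"],s["finger_force"])
for q,T in [(inC(-.003,.19,-.0015),tool(PC)),(inC(-.003,.10,-.0015),tool(PC))]:
    v=np.array(rel(p,R,q,T));print(np.array(q),row(v.tolist()));p,R=np.array(q),T
E
```

```text
[0.471  0.1009 0.2885] 0.2633879441926905 20.975018246099353
[0.5738 0.2599 0.19  ] [[0.599, 0.464, 0.393], [-0.0, 0.001, -0.079]]
[0.5738 0.2599 0.1   ] [[0.0, 0.0, 0.36], [0.0, 0.0, 0.0]]
```

Request:
play_rows --steps '[[[0.06,0.05,0.04],[0,0,-0.008]],[[0.17,0.13,0.11],[0,0,-0.02]],[[0.3,0.234,0.2],[0,0,-0.039]],[[0.43,0.33,0.28],[0,0,-0.056]],[[0.54,0.42,0.35],[0,0,-0.07]],[[0.599,0.464,0.393],[0,0,-0.079]],[[0.599,0.464,0.393],[0,0,-0.079]],[[0.599,0.464,0.393],[0,0,-0.079]]]'

```text
clock: 15.55
tcp_pos: [0.5741, 0.2581, 0.1899]
tool_rot: [[-0.246, 0.969, -0.001], [0.969, 0.246, -0.002], [-0.002, -0.002, -1.0]]
wrist_force: [-0.0, -0.2, -0.4]
grip_width: 0.259
finger_force: 21.0
```

Request:
play_rows --steps '[[[0,0,0.05],[0,0,0]],[[0,0,0.14],[0,0,0]],[[0,0,0.24],[0,0,0]],[[0,0,0.32],[0,0,0]],[[0,0,0.36],[0,0,0]],[[0,0,0.36],[0,0,0]]]'

```text
clock: 16.15
tcp_pos: [0.5737, 0.2582, 0.0996]
tool_rot: [[-0.246, 0.969, -0.001], [0.969, 0.246, -0.003], [-0.002, -0.002, -1.0]]
wrist_force: [-0.0, -0.2, -0.3]
grip_width: 0.261
finger_force: 21.0
```

```bash
python3 - <<'E'
from h import *
a=grab("scene","s7");b=grab("top","t7")
cv2.imwrite("pics/z7.png",np.hstack([zoom(b,150,145,80,90,5),zoom(a,200,235,80,90,5)]))
s=arm.read_state();p,R=s["tcp_pos"],s["tool_rot"];print(p,s["grip_width"],s["finger_force"])
for q,T in [(inC(-.003,.055,-.0015),tool(PC)),(inC(-.003,.044,-.0015),tool(PC))]:
    v=np.array(rel(p,R,q,T));print(np.array(q),row(v.tolist()));p,R=np.array(q),T
E
```

```text
[0.5743 0.2591 0.1015] 0.2646005725736987 21.034647999331355
[0.5738 0.2599 0.055 ] [[0.004, -0.001, 0.186], [0.0, 0.001, -0.001]]
[0.5738 0.2599 0.044 ] [[0.0, 0.0, 0.044], [0.0, 0.0, 0.0]]
```

View pics/z7.png

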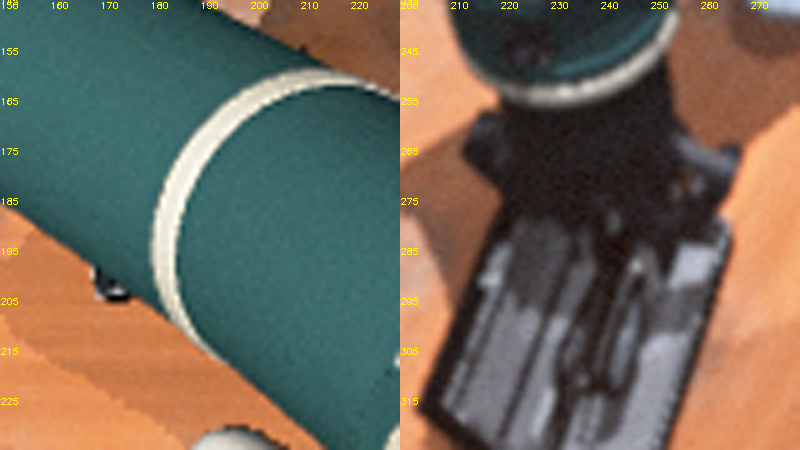

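The scene view shows the spectacles level over the open case, with the left lens at about u 232–247, v 288–315. I'll compare that with the prediction before lowering.

```bash
python3 - <<'E'
from h import *
s=arm.read_state();p,R=s["tcp_pos"],s["tool_rot"]
T=lambda ty,tx,dz:p+R@[tx,ty,dz]   # ty along case x, tx along case y
for n,q in dict(frontbottomL=T(-.012,.070,.041),fronttopL=T(-.012,.07,-.001),backL=T(.018,.07,.041),frontbotMid=T(-.012,.04,.041),fronttopmid=T(-.012,.04,-.001)).items(): print(n,proj("scene",q)[0])
a=cv2.imread("pics/s7.png")
g=cv2.cvtColor(a,cv2.COLOR_BGR2GRAY)
for r in range(284,330): print(r,''.join('#' if v<50 else '+' if v<90 else '.' if v<140 else ' ' for v in g[r,205:270]))
E
```

```text
frontbottomL [242.6077 318.9257]
fronttopL [239.9661 309.4348]
backL [230.5106 316.9369]
frontbotMid [246.4703 307.9355]
fronttopmid [243.9987 298.317 ]
284 ..........++##+..++++++++++++##++#########++++####+.........+.   
285  ..+......+##+...++++++++++++##++#########++++####.       ..+.   
286  ...+....++#+....++++++++++++##+++#######+...++###.        .+.   
287   .......+##+...++++++++++++#+++++######+. ..++##+.       .+.    
288   ......++##+...++++++++++++++++.++#####+. ...+##+       .++.    
289    .....++#+.  .++++++++++++++...++#####+...+.+#+.       .++.    
290    .....+#+.   .+++++++++++#++...+#####++++++.+++.      .+#.     
291     ...++#+.   .+++++++++++#+...+######+++##+..+.     ..++#.     
292     ..++###+...+++++++++++#++..++######++###+..... ....++++.     
293     ..++####...+++++++++++#++..++#####+++##++++++...++++++.      
294     ..++###++..+..+++++++#++...+######+++#++++++....+++++#.      
295     ..++###+..++..+++++++#++..+#######++++++++++....++++#+.      
296      .+####...+...++..+++#+..++######+++++++++++....++++#+.      
297      .+###+..+.........+++...++##
[... 1555 characters left out ...]
++.              
320 .++#####+++....++....   +++#+......+++..      ..++.              
321 ..++######+...+++....  .++##+......+++.       ..++               
322 ...++######+..++........++++......++..        .++.               
323 ....++######+++.........++#+. .......         .++.               
324 .....++######+++.......++++.   ....          ..++.               
325   ...+++######+++......++++.                 .++.                
326    ..++++#######+...+.+++++.                ..++.                
327     ...+++#######+....++++..                ..++.                
328       ....++#####+...........              ..+++.                
329          ..++++++++..+........   .        ...++.
```

The outline matches the prediction (lower left corner near (242,319)). I'll lower it.

Request:
play_rows --steps '[[[0.004,0,0.04],[0,0,0]],[[0.004,0,0.08],[0,0,0]],[[0.004,0,0.12],[0,0,0]],[[0.004,0,0.15],[0,0,0]],[[0.004,0,0.175],[0,0,0]],[[0.004,0,0.186],[0,0,0]],[[0.004,0,0.186],[0,0,0]]]'

```text
clock: 16.95
tcp_pos: [0.5737, 0.2598, 0.0539]
tool_rot: [[-0.247, 0.969, -0.0], [0.969, 0.247, -0.002], [-0.002, -0.001, -1.0]]
wrist_force: [0.8, 0.8, -0.9]
grip_width: 0.265
finger_force: 21.0
```

Request:
play_rows --steps '[[[0,0,0.008],[0,0,0]],[[0,0,0.016],[0,0,0]],[[0,0,0.024],[0,0,0]],[[0,0,0.024],[0,0,0]]]'

```text
clock: 17.35
tcp_pos: [0.5737, 0.2597, 0.048]
tool_rot: [[-0.247, 0.969, -0.0], [0.969, 0.247, -0.002], [-0.002, -0.001, -1.0]]
wrist_force: [0.5, 0.4, -0.8]
grip_width: 0.264
finger_force: 21.0
```

Request:
play_rows --steps '[[[0,0,0.004],[0,0,0]],[[0,0,0.008],[0,0,0]],[[0,0,0.008],[0,0,0]]]'

```text
clock: 17.65
tcp_pos: [0.5738, 0.2598, 0.0462]
tool_rot: [[-0.247, 0.969, -0.0], [0.969, 0.247, -0.002], [-0.002, -0.001, -1.0]]
wrist_force: [-0.5, 0.1, -0.2]
grip_width: 0.263
finger_force: 21.0
```

Request:
play_rows --steps '[[[0,0,0.004],[0,0,0]],[[0,0,0.006],[0,0,0]],[[0,0,0.006],[0,0,0]]]'

```text
clock: 17.95
tcp_pos: [0.5738, 0.2598, 0.0447]
tool_rot: [[-0.247, 0.969, -0.0], [0.969, 0.247, -0.002], [-0.002, -0.001, -1.0]]
wrist_force: [-0.5, -0.3, -0.1]
grip_width: 0.261
finger_force: 21.0
```

No contact yet. I'll keep going in 1 mm steps.

Request:
play_rows --steps '[[[0,0,0.004],[0,0,0]],[[0,0,0.004],[0,0,0]]]'

```text
clock: 18.15
tcp_pos: [0.574, 0.26, 0.0441]
tool_rot: [[-0.247, 0.969, 0.001], [0.969, 0.247, -0.002], [-0.002, 0.0, -1.0]]
wrist_force: [0.8, -0.3, 4.6]
grip_width: 0.263
finger_force: 21.3
```

Request:
play_rows --steps '[[[0,0,0.004],[0,0,0]],[[0,0,0.004],[0,0,0]]]'

```text
clock: 18.35
tcp_pos: [0.5743, 0.2602, 0.0437]
tool_rot: [[-0.247, 0.969, 0.001], [0.969, 0.247, -0.001], [-0.002, 0.001, -1.0]]
wrist_force: [-1.0, -1.5, 13.2]
grip_width: 0.262
finger_force: 23.0
```

Contact at the predicted height. I'll ease off and release gently.

Request:
play_rows --steps '[[[0,0,-0.004],[0,0,0]],[[0,0,-0.004],[0,0,0]]]'

```text
clock: 18.55
tcp_pos: [0.5739, 0.2599, 0.0439]
tool_rot: [[-0.247, 0.969, 0.0], [0.969, 0.247, -0.002], [-0.002, -0.0, -1.0]]
wrist_force: [0.5, 0.2, -0.3]
grip_width: 0.257
finger_force: 20.3
```

Request:
play_rows --steps '[[[0,0,0],[0,0,0]],[[0,0,0],[0,0,0]]]' --jaw 0.275

```text
clock: 18.75
tcp_pos: [0.5737, 0.2597, 0.0436]
tool_rot: [[-0.247, 0.969, -0.0], [0.969, 0.247, -0.002], [-0.002, -0.001, -1.0]]
wrist_force: [-0.0, -0.0, 0.9]
grip_width: 0.274
finger_force: 0.4
```

Request:
play_rows --steps '[[[0,0,0],[0,0,0]],[[0,0,0],[0,0,0]],[[0,0,0],[0,0,0]]]' --jaw 0.33

```text
clock: 19.05
tcp_pos: [0.5738, 0.2597, 0.0437]
tool_rot: [[-0.247, 0.969, -0.0], [0.969, 0.247, -0.002], [-0.002, -0.001, -1.0]]
wrist_force: [-0.0, 0.9, 0.3]
grip_width: 0.33
finger_force: 0.0
```

Request:
play_rows --steps '[[[0,0,-0.01],[0,0,0]],[[0,0,-0.03],[0,0,0]],[[0,0,-0.06],[0,0,0]],[[0,0,-0.12],[0,0,0]],[[0,0,-0.25],[0,0,0]],[[0,0,-0.42],[0,0,0]],[[0,0,-0.6],[0,0,0]],[[0,-0.3,-0.78],[0,0,0]],[[0,-0.45,-0.78],[0,0,0]],[[0,-0.45,-0.78],[0,0,0]],[[0,-0.45,-0.78],[0,0,0]]]' --jaw 0.37

```text
clock: 20.15
tcp_pos: [0.4628, 0.2322, 0.2408]
tool_rot: [[-0.248, 0.969, 0.003], [0.969, 0.248, -0.004], [-0.005, 0.002, -1.0]]
wrist_force: [1.4, -0.8, -0.2]
grip_width: 0.369
finger_force: 0.0
```

```bash
python3 - <<'E'
from h import *
a=grab("scene","s8");b=grab("top","t8")
cv2.imwrite("pics/z8.png",np.hstack([zoom(b,150,145,80,90,5),zoom(a,205,260,80,90,5)]))
s=arm.read_state();print(s["clock"],s["tcp_pos"])
E
```

```text
20.25 [0.4652 0.2322 0.2398]
```

View pics/z8.png

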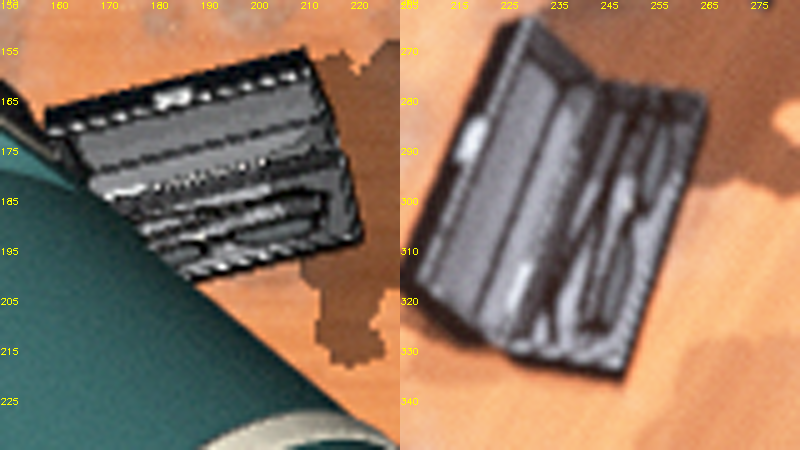

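The spectacles stand upright inside the case, with clearance all round. In the top view they span about (178–213, 184–198). Next I'll plan the closing sweep.

```bash
cat > shut.py <<'E'
from h import *
def shut(th,dx=-.002,dz=0):
    rot=lambda x,z:np.array([x*np.cos(th)+z*np.sin(th),-x*np.sin(th)+z*np.cos(th)])
    K,Q=rot(-.058,.026),rot(-.050,.026)
    x=(max(K[0],Q[0]) if th>1.57 else Q[0])+.0145+dx
    return inC(.029+x,.026+Q[1]+.017+dz),tool(PC)
E
python3 - <<'E'
from shut import *
s=arm.read_state();p,R=s["tcp_pos"],s["tool_rot"]
a=shut(2.1,.02)[0]
for q in(np.r_[a[:2],.25],a):
    print(q,row(rel(p,R,q,tool(PC))));p,R=q,tool(PC)
for th in np.arange(2.1,.09,-.1): print(round(th,2),row(rel(p,R,*shut(th))))
E
```

```text
[0.6879 0.2908 0.25  ] [[0.008, 0.921, -0.04], [0.001, 0.001, -0.001]]
[0.6879 0.2908 0.073 ] [[0.0, 0.0, 0.708], [0.0, 0.0, 0.0]]
2.1 [[0.0, -0.088, 0.0], [0.0, 0.0, 0.0]]
2.0 [[0.0, -0.104, -0.018], [0.0, 0.0, 0.0]]
1.9 [[0.0, -0.121, -0.036], [0.0, 0.0, 0.0]]
1.8 [[0.0, -0.141, -0.051], [0.0, 0.0, 0.0]]
1.7 [[0.0, -0.162, -0.065], [0.0, 0.0, 0.0]]
1.6 [[0.0, -0.184, -0.077], [0.0, 0.0, 0.0]]
1.5 [[0.0, -0.205, -0.087], [0.0, 0.0, 0.0]]
1.4 [[0.0, -0.226, -0.095], [0.0, 0.0, 0.0]]
1.3 [[-0.0, -0.248, -0.1], [0.0, 0.0, 0.0]]
1.2 [[0.0, -0.27, -0.104], [0.0, 0.0, 0.0]]
1.1 [[-0.0, -0.293, -0.105], [0.0, 0.0, 0.0]]
1.0 [[0.0, -0.315, -0.104], [0.0, 0.0, 0.0]]
0.9 [[0.0, -0.338, -0.101], [0.0, 0.0, 0.0]]
0.8 [[-0.0, -0.36, -0.096], [0.0, 0.0, 0.0]]
0.7 [[0.0, -0.381, -0.088], [0.0, 0.0, 0.0]]
0.6 [[0.0, -0.401, -0.079], [0.0, 0.0, 0.0]]
0.5 [[-0.0, -0.421, -0.067], [0.0, 0.0, 0.0]]
0.4 [[0.0, -0.439, -0.054], [0.0, 0.0, 0.0]]
0.3 [[0.0, -0.455, -0.038], [0.0, 0.0, 0.0]]
0.2 [[-0.0, -0.47, -0.022], [0.0, 0.0, 0.0]]
0.1 [[0.0, -0.484, -0.003], [0.0, 0.0, 0.0]]
```

Request:
play_rows --steps '[[[0,0.2,-0.04],[0,0,0]],[[0.004,0.4,-0.04],[0,0,0]],[[0.008,0.6,-0.04],[0,0,0]],[[0.008,0.8,-0.04],[0,0,0]],[[0.008,0.921,-0.04],[0,0,0]],[[0.008,0.921,-0.04],[0,0,0]],[[0.008,0.921,-0.04],[0,0,0]]]' --jaw 0

```text
clock: 20.95
tcp_pos: [0.6874, 0.2918, 0.2474]
tool_rot: [[-0.247, 0.969, -0.002], [0.969, 0.247, -0.002], [-0.001, -0.002, -1.0]]
wrist_force: [-0.1, 0.7, -0.4]
grip_width: -0.001
finger_force: 0.0
```

Request:
play_rows --steps '[[[0,0,0.12],[0,0,0]],[[0,0,0.28],[0,0,0]],[[0,0,0.44],[0,0,0]],[[0,0,0.58],[0,0,0]],[[0,0,0.67],[0,0,0]],[[0,0,0.708],[0,0,0]],[[0,0,0.708],[0,0,0]]]'

```text
clock: 21.65
tcp_pos: [0.6871, 0.2908, 0.0715]
tool_rot: [[-0.247, 0.969, -0.001], [0.969, 0.247, -0.002], [-0.002, -0.001, -1.0]]
wrist_force: [-0.9, -0.5, 0.2]
grip_width: -0.0
finger_force: 0.0
```

Request:
play_rows --steps '[[[0,-0.044,0],[0,0,0]],[[0,-0.088,0],[0,0,0]],[[0,-0.104,-0.018],[0,0,0]],[[0,-0.121,-0.036],[0,0,0]],[[0,-0.141,-0.051],[0,0,0]],[[0,-0.162,-0.065],[0,0,0]],[[0,-0.184,-0.077],[0,0,0]],[[0,-0.205,-0.087],[0,0,0]],[[0,-0.226,-0.095],[0,0,0]]]'

```text
clock: 22.55
tcp_pos: [0.6329, 0.2771, 0.0966]
tool_rot: [[-0.247, 0.969, 0.002], [0.969, 0.247, -0.001], [-0.002, 0.001, -1.0]]
wrist_force: [4.0, 1.2, 7.6]
grip_width: -0.0
finger_force: 4.2
```

Request:
play_rows --steps '[[[0,-0.022,-0.005],[0,0,0]],[[0,-0.044,-0.009],[0,0,0]],[[0,-0.067,-0.01],[0,0,0]],[[0,-0.089,-0.009],[0,0,0]],[[0,-0.112,-0.006],[0,0,0]],[[0,-0.134,-0.001],[0,0,0]],[[0,-0.155,0.007],[0,0,0]],[[0,-0.175,0.016],[0,0,0]]]'

```text
clock: 23.35
tcp_pos: [0.5896, 0.266, 0.0914]
tool_rot: [[-0.247, 0.969, -0.0], [0.969, 0.247, -0.002], [-0.002, -0.001, -1.0]]
wrist_force: [-0.7, -0.2, 1.1]
grip_width: -0.001
finger_force: 0.8
```

```bash
python3 - <<'E'
from h import *
a=grab("scene","s9");b=grab("top","t9")
g=cv2.cvtColor(a,cv2.COLOR_BGR2GRAY)
from shut import *
s=arm.read_state();p,R=s["tcp_pos"],s["tool_rot"];print(p,s["wrist_force"])
for th in (.5,.4,.3,.2,.1,.05,0,-.03): print(round(th,2),row(rel(p,R,*shut(th))))
cv2.imwrite("pics/z9.png",zoom(a,195,240,85,100,5))
E
```

```text
[0.5894 0.2658 0.091 ] [ 0.5277  1.3927 -0.4898]
0.5 [[-0.001, -0.014, 0.005], [-0.001, 0.001, -0.001]]
0.4 [[-0.001, -0.032, 0.018], [-0.001, 0.001, -0.001]]
0.3 [[-0.001, -0.049, 0.034], [-0.001, 0.001, -0.001]]
0.2 [[-0.001, -0.064, 0.05], [-0.001, 0.001, -0.001]]
0.1 [[-0.001, -0.077, 0.069], [-0.001, 0.001, -0.001]]
0.05 [[-0.001, -0.083, 0.078], [-0.001, 0.001, -0.001]]
0 [[-0.001, -0.088, 0.088], [-0.001, 0.001, -0.001]]
-0.03 [[-0.001, -0.091, 0.094], [-0.001, 0.001, -0.001]]
```

View pics/z9.png

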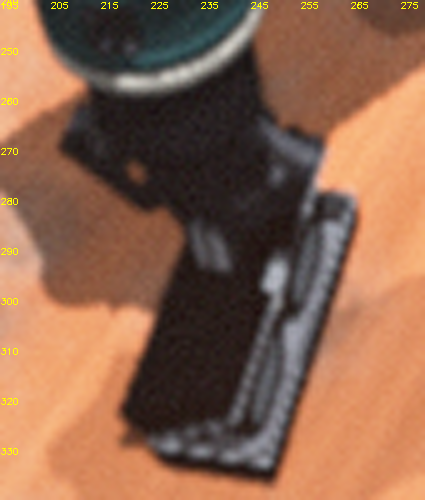

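The lid is following down and is now at about 0.6 rad. I'll finish the arc and press lightly.

Request:
play_rows --steps '[[[0,-0.014,0.005],[0,0,0]],[[0,-0.032,0.018],[0,0,0]],[[0,-0.049,0.034],[0,0,0]],[[0,-0.064,0.05],[0,0,0]],[[0,-0.077,0.069],[0,0,0]],[[0,-0.083,0.078],[0,0,0]],[[0,-0.086,0.083],[0,0,0]]]'

```text
clock: 24.15
tcp_pos: [0.5692, 0.2607, 0.0704]
tool_rot: [[-0.247, 0.969, -0.0], [0.969, 0.247, -0.002], [-0.002, -0.001, -1.0]]
wrist_force: [0.2, -0.0, 1.8]
grip_width: 0.0
finger_force: 0.4
```

Request:
play_rows --steps '[[[0,0,0.004],[0,0,0]],[[0,0,0.006],[0,0,0]]]'

```text
clock: 24.35
tcp_pos: [0.5695, 0.2608, 0.0692]
tool_rot: [[-0.247, 0.969, 0.0], [0.969, 0.247, -0.002], [-0.002, -0.0, -1.0]]
wrist_force: [-1.1, -0.4, 1.3]
grip_width: -0.001
finger_force: 0.5
```

Request:
play_rows --steps '[[[0,0,0.004],[0,0,0]],[[0,0,0.006],[0,0,0]]]'

```text
clock: 24.55
tcp_pos: [0.5697, 0.2609, 0.0689]
tool_rot: [[-0.247, 0.969, 0.001], [0.969, 0.247, -0.002], [-0.002, 0.0, -1.0]]
wrist_force: [-8.7, -6.8, 24.6]
grip_width: -0.001
finger_force: 12.5
```

Request:
play_rows --steps '[[[0,0,0.004],[0,0,0]],[[0,0,0.004],[0,0,0]]]'

```text
clock: 24.75
tcp_pos: [0.5697, 0.261, 0.0687]
tool_rot: [[-0.247, 0.969, 0.001], [0.969, 0.247, -0.003], [-0.003, 0.0, -1.0]]
wrist_force: [-11.7, -9.1, 33.0]
grip_width: 0.006
finger_force: 16.8
```

Hard stop: the lid is shut. I'll retreat straight up and check.

Request:
play_rows --steps '[[[0,0,-0.03],[0,0,0]],[[0,0,-0.12],[0,0,0]],[[0,0,-0.3],[0,0,0]],[[0,0,-0.5],[0,0,0]],[[0,-0.2,-0.6],[0,0,0]],[[-0.2,-0.4,-0.6],[0,0,0]],[[-0.4,-0.4,-0.6],[0,0,0]],[[-0.6,-0.4,-0.6],[0,0,0]],[[-0.6,-0.4,-0.6],[0,0,0]]]'

```text
clock: 25.65
tcp_pos: [0.5102, 0.086, 0.217]
tool_rot: [[-0.242, 0.97, 0.0], [0.97, 0.242, -0.004], [-0.004, -0.001, -1.0]]
wrist_force: [-0.2, 1.0, 0.1]
grip_width: -0.001
finger_force: 0.0
```

```bash
python3 - <<'E'
from h import *
a=grab("scene","s10");b=grab("top","t10")
ex,ey,ez=frame(PC)
print("pred lid top front corners scene",proj("scene",[inC(-.029,.052,.079),inC(-.029,.052,-.079),inC(.029,.052,.079),inC(-.029,0,.079)]))
cv2.imwrite("pics/z10.png",np.hstack([zoom(a,205,250,80,90,5),zoom(b,150,150,80,90,5)]))
s=arm.read_state();print(s["clock"],s["tcp_pos"],s["wrist_force"])
for n in("scene","top"):
    d=cv2.absdiff(cv2.imread(f"pics/{n}0.png"),cv2.imread("pics/%s10.png"%n[0])).max(2)>60
    nn,l,st,c=cv2.connectedComponentsWithStats(cv2.morphologyEx(d.astype(np.uint8),cv2.MORPH_OPEN,np.ones((3,3))))
    print(n,[(q[:5].tolist()) for q in st[1:] if q[4]>25])
E
```

```text
pred lid top front corners scene [[247.5203 326.0431]
 [265.7098 271.912 ]
 [224.0719 322.1895]
 [250.4189 336.8711]]
25.75 [0.5103 0.0876 0.217 ] [-0.2612  0.4304 -0.2583]
scene [[501, 0, 22, 18, 269], [532, 0, 33, 38, 800], [556, 0, 78, 115, 5229], [344, 5, 124, 87, 4008], [491, 24, 67, 177, 4485], [464, 27, 26, 59, 1080], [538, 39, 16, 26, 225], [250, 48, 151, 206, 11398], [469, 94, 8, 9, 65], [562, 117, 7, 5, 31], [570, 121, 31, 6, 130], [552, 126, 48, 80, 1644], [396, 130, 41, 71, 1364], [317, 171, 23, 18, 105], [486, 193, 16, 16, 170], [519, 194, 18, 7, 64], [521, 202, 24, 5, 97], [560, 207, 15, 14, 82], [513, 215, 22, 28, 159], [579, 214, 8, 20, 67], [456, 216, 27, 50, 377], [514, 229, 9, 14, 82], [587, 246, 9, 12, 59], [552, 260, 37, 30, 440], [246, 267, 20, 12, 98], [547, 266, 17, 12, 139], [220, 269, 25, 60, 314], [516, 277, 19, 5, 89], [243, 284, 19, 46, 274]]
top [[162, 119, 233, 197, 20808], [271, 139, 10, 10, 73], [353, 185, 9, 4, 27], [378, 190, 8, 5, 31], [381, 229, 118, 55, 3215], [477, 282, 163, 118, 12065], [277, 315, 179, 85, 9692], [255, 340, 8, 7, 33], [285, 383, 27, 17, 201], [509, 386, 52, 14, 394]]
```

View pics/z10.png

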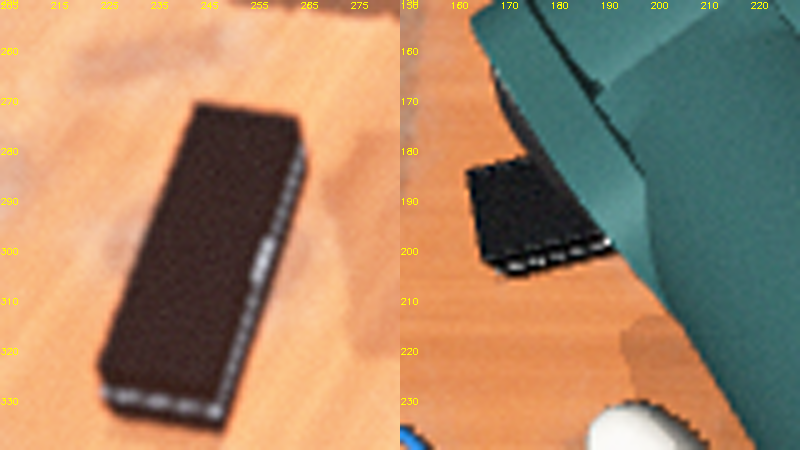

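The lid is shut: its front top edge runs from about (247,327) to (265,273) in the scene view, as predicted, and the robot is clear. Handing in.

```bash
python3 -c "
from station import arm
print(arm.close_job())"
```

```text
the job is handed in; nothing more can be done
None
```

I put the spectacles in their case right way up and shut the lid, with the grip no higher than about 23 N and no knocks felt; the job is handed in at about 26 s, and I saw no sign that anything else on the desk moved.

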